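Pull out the connector-cleaner tray and open its safety cap

TASK

Slide the blue tray fully out from under the network-box riser by its red-topped post. Then press the bottle's white safety cap down, twist it anticlockwise (seen from above) while it is pressed until it comes free, and lift it off. Finish while still holding the cap in the gripper, upright and still, about 6 cm clear above the bottle's mouth; leave the tray out and the other things on the table alone.

Things in the scene. Friction and masses are not known exactly. Their poses are not given: they have to be found in the camera images.
- station: Fixed steel base plate (200 x 540 x 6 mm) on the table with two aluminium guide strips along its own y and a white riser at its +y end. Origin: on the table, under the place where the bottle's axis stands when the tray is fully out. Its y axis runs along the guides towards the riser, z is up. The plate spans y = -200 to 340 mm, x = +-100 mm. It does not move.
- riser (a point): Middle of the edge of the riser's white shelf that the bottle comes out under: at station y = 135 mm, 225 mm above the table. The shelf is 200 x 200 mm, 8 mm thick, stands on four 12 mm square posts at station x = +-88 mm, y = 150 and 315 mm, and carries a white network box (top 267 mm above the table). Axes as the station's.
- tray (a joint): Travel of the blue tray along the guides, in m: 0 = fully in (start; the bottle stands under the riser), 0.18 = fully out against its stop. It grows as the tray moves along the station's -y. About 2 N of friction; it stays where it is left.
- handle (a point): On the axis of the upright red knob (22 mm diameter, 58 to 88 mm above the table) on a 16 mm steel post on the tray: 72 mm above the table, 120 mm from the bottle's axis towards the station's -y. Moves with the tray. With the tray in, its axis is 75 mm from the riser's shelf edge: keep a wide gripper's narrow side to the riser (fingers closing along the station's x).
- mouth (a point): Centre of the bottle's mouth (top of its neck), 158 mm above the table; axes as the station's; moves with the tray. The blue bottle (62 mm diameter, shoulder falling from 130 to 110 mm height, neck 25 mm diameter) is held fast in the tray's collar and cannot turn or lift. Two lugs on its neck hold the cap.
- liner (a joint): Spring disc on the bottle's mouth under the cap, in m: 0 = cap on, not pressed; positive = pressed down, stop at 0.007; -0.003 with the cap off. It pushes the cap up with about 5 N at 0 and 1 N more per mm. The cap turns only when pressed at least 4 mm (9 N); 5 to 6 mm (10 to 11 N) is best.
- cap: White ribbed safety cap, 46 mm diameter, 34 mm high, 30 g, a red bar on top. Origin: centre of its lower rim, 150 mm above the table at the start; z up, x along the bar (along the station's x while locked). Pressed, it turns anticlockwise seen from above: free to lift straight off from 58 to 80 degrees (best 70), stop at about 83. It will not turn clockwise. 20 mm up it is clear.
- mug: White ceramic mug, 76 mm across, 85 mm high; bystander. Origin under its centre.
- squeeze: Yellow plastic bottle with a red cap, 56 mm across, 150 mm high; bystander, not the bottle to open. Origin under its centre.
- tester: Orange hand-held tester, 75 x 130 x 32 mm, lying; bystander. Origin under its centre.
- remote: Black remote control, 46 x 160 x 20 mm, lying; bystander. Origin under its centre.
- driver: Red-handled screwdriver lying on the table; bystander.
- tin: Round aluminium tin, 52 mm across, 30 mm high, on the table beside the station on its +x side; bystander. Origin under its centre.
- adaptor: Small grey coupler box, 45 x 60 x 26 mm, on the table beside the station on its -x side; bystander. Origin under its centre.

How it is judged:
By the outcome, as a careful person would: the job done as asked, in the order asked, and still so for the second after the job is handed in, while the arm keeps its last pose, push and grip.
It also fails if it takes over 53 s, if anything falls off the work surface, if the arm or the gripper's body presses on something with over 40 N, if the wrist force passes 120 N, or if a joint passes its speed limit or range.

ROBOT

A 7-joint arm with a two-finger parallel gripper is mounted at the origin on the work surface. World frame = base frame: x ahead of the robot, y to its left, z up, the work surface at z = 0. Lengths are in m, angles in rad, forces in N, time in s.
With the tool pointing down it reaches from about 0.425 to 0.875 m from the base axis. Payload 4.7 kg.
Tool frame: the origin (TCP) lies midway between the tips of the shut fingers; the grasp point (between the pads) lies 19 mm behind it; z points along the fingers, x is the direction in which the jaws open and shut, and the axes are right-handed (so a half turn about z gives the same grasp; the last joint's range is limited). The gripper opens to 87 mm and grips with 3 to 60 N. Pads are 19 mm wide; open, the fingers measure 117 mm over their backs; the gripper's body (75 mm by 190 mm) begins 51 mm behind the grasp point.
Start: joints at [-1.139, 0.321, -0.07, 1.45, 0.023, 1.371, -0.057], TCP at [0.264, 0.594, 0.223] pointing down, gripper open.
Joint ranges: [-2.86, 2.86], [-0.3, 2.09], [-1.38, 1.24], [0.06, 2.45], [-1.56, 4.7], [0.09, 2.05], [-2.69, 2.69]. Speed limits (rad/s): [2.57, 2.57, 3.14, 3.14, 3.14, 3.14, 3.14].

INTERFACE

Orientations are given as a rotation vector (axis times angle).
In Python, from bench import get_state, eyes, ticket gives the robot as it stands.
- The arm moves only by the tool carry_out, never from a script. Its argument "motion" is a list of rows, each a list of 2 entries, a list of its own where there are three numbers: the shift along the world's x, y, z in m, then the turn about the world's z in rad. A call has 1 to 20 rows; each row is the pose to reach, as a shift and turn from the pose commanded when the call began; what a row does not reach only later rows make up. A row lasts 1/10 s, in which the tool goes at most 50 mm and 8.59 degrees, less where a joint would pass 70% of its speed; a pose out of reach is approached as far as the arm can. A call with a gripper value outside its range is refused whole. "grip" is the gripper command: -1 is fully open, 1 is shut, values between are in proportion, set as the call begins (left out, the last holds). The fingers move at their own pace and stop on an object; "squeeze" is the grip in N (left out, the last holds). Time passes only in rows, so rows that repeat a pose let the fingers close. It gives the time, the measured TCP pose, the force and the opening at its end, in the units of the state.
- get_state(): the state, without advancing time (a new reading comes with each control period).
- eyes.get_image(name): name is "side" or "top"; returns a dict with "pixels" (384x512x3 uint8, blue, green, red), "mtx" (3x3 intrinsics, pixels), "extrinsics" (4x4, takes a point from camera to world coordinates). Camera axes: x right, y down, z forward; pixel columns grow to the right and rows downward; lengths in m; the calibration is good to about 2 mm. A picture is of the moment at which its call begins. There is no depth.
- ticket.close_job(): hands the job in, once; it reports no verdict.
The state is a dict: "time": time; "joint_positions": joint angles; "qd": joint speeds; "joint_torque": joint torques, N m; "position": TCP position; "tool_rot": TCP orientation; "ft_force": force on the tool from outside, world axes, zero at the start; "torque": the same for the moment, N m; "grip_width": opening from 0.0 (shut) to 1.0 (fully open).
Only numpy, scipy, OpenCV 4.12 (cv2) and the standard library are available. Lean on these libraries where they do the work, as an engineer would, in place of code of your own. Each camera call takes 0.05 s, during which the arm holds its last target. There are 200 camera calls.

## Working session

There is one attempt and no reset: what is moved stays moved. The work goes in short steps, Python scripts to look and compute and a tool call to move; the robot and the scene stay as the last step left them, time stands still between calls to the robot, and variables do not carry over. Pictures are saved under pics/ and viewed, about 8 in all and at most 12, crops included, and the job is handed in when it is done.

Besides the shell and the picture viewer there is one more tool, called after "Emit:" as a command line: name --argument value ..., lists and objects as JSON in quotes. carry_out: Moves the arm, as the interface text tells. Its arguments: {"type":"object","properties":{"motion":{"type":"array","items":{"type":"array"}},"grip":{"type":"number"},"squeeze":{"type":"number"}},"required":["motion"]}

```bash
mkdir -p pics; ls
python3 - <<'E'
from bench import get_state, eyes
import cv2,numpy as np
np.set_printoptions(precision=4,suppress=True)
print(get_state())
for n in("side","top"):
    r=eyes.get_image(n); cv2.imwrite(f"pics/{n}0.png",r["pixels"]); print(n,r["mtx"],r["extrinsics"])
E
```

```text
pics
{'time': 0.0, 'joint_positions': array([-1.1389,  0.3218, -0.0701,  1.4517,  0.0226,  1.3708, -0.0569]), 'qd': array([-0.001 ,  0.0003,  0.0004,  0.0005, -0.0003,  0.0004,  0.0006]), 'joint_torque': array([ -0.0009, -49.1293,  -0.4042, -31.2533,  -0.0639,   0.0438,
         0.0002]), 'position': array([0.2636, 0.5936, 0.2215]), 'tool_rot': array([ 2.6328,  1.7119, -0.0024]), 'ft_force': array([-0.311 ,  0.5402, -0.2243]), 'torque': array([-0.0023,  0.0183, -0.0615]), 'grip_width': 1.0014251962092329}
side [[368.7868   0.     251.7344]
 [  0.     368.7868 188.3778]
 [  0.       0.       1.    ]] [[ 0.6929 -0.4854  0.5332 -0.0575]
 [-0.721  -0.4551  0.5226 -0.5495]
 [-0.011  -0.7465 -0.6653  0.8434]
 [ 0.      0.      0.      1.    ]]
top [[457.2233   0.     254.2559]
 [  0.     457.2233 194.2849]
 [  0.       0.       1.    ]] [[ 0.0131 -0.9946  0.1027  0.3559]
 [-0.9999 -0.0132 -0.0011  0.0231]
 [ 0.0025 -0.1027 -0.9947  1.8503]
 [ 0.      0.      0.      1.    ]]
```

View pics/side0.png

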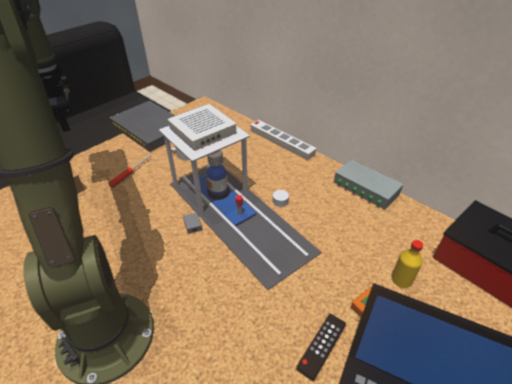

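View pics/top0.png

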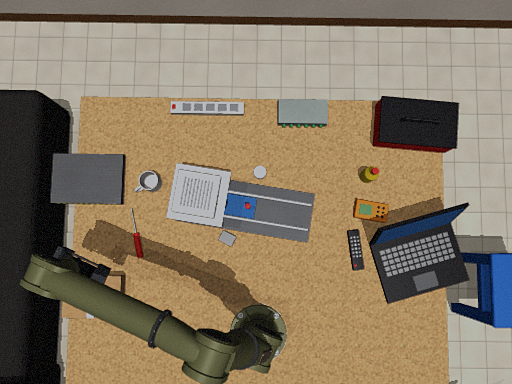

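The side view shows the riser at about (205,135), the red knob at (239,200) and the plate's near corner at (268,280). The top view shows the knob at (248,205), the plate's end corners at (314,193) and (307,241), and the shelf at (198,195). Next I'll measure the knob and the station axes.

```bash
cat > h.py <<'E'
import cv2,numpy as np
from bench import get_state, eyes
np.set_printoptions(precision=4,suppress=True)
def ray(r,u,v):
    d=np.linalg.solve(r["mtx"],[u,v,1.0]); E=r["extrinsics"]; d=E[:3,:3]@d
    return E[:3,3],d/np.linalg.norm(d)
def plane(r,u,v,z):
    o,d=ray(r,u,v); return o+d*(z-o[2])/d[2]
def tri(a,b):
    A=0;B=0
    for o,d in(a,b):
        P=np.eye(3)-np.outer(d,d);A=A+P;B=B+P@o
    p=np.linalg.solve(A,B); return p,[np.linalg.norm((np.eye(3)-np.outer(d,d))@(p-o)) for o,d in(a,b)]
def proj(r,p):
    E=r["extrinsics"];c=r["mtx"]@(E[:3,:3].T@(np.asarray(p)-E[:3,3]));return c[:2]/c[2]
def blob(img,lo,hi,box,n=1):
    x0,y0,x1,y1=box; h=cv2.cvtColor(img,cv2.COLOR_BGR2HSV)[y0:y1,x0:x1]
    m=cv2.inRange(h,lo,hi)
    if lo[0]==0: m|=cv2.inRange(h,(172,lo[1],lo[2]),(180,255,255))
    k,l,s,c=cv2.connectedComponentsWithStats(m)
    i=1+np.argsort(-s[1:,4])[:n]
    return [(c[j]+[x0,y0],s[j],l==j) for j in i]
E
python3 - <<'E'
from h import *
S=eyes.get_image("side");T=eyes.get_image("top")
a=blob(S["pixels"],(0,130,70),(8,255,255),(225,185,255,225))[0]
b=blob(T["pixels"],(0,130,70),(8,255,255),(235,190,262,220))[0]
print(a[:2],b[:2]); print("knob",tri(ray(S,*a[0]),ray(T,*b[0])), plane(T,*b[0],.088),plane(S,*a[0],.073))
# plate: dark grey in top
im=T["pixels"]; h=cv2.cvtColor(im,cv2.COLOR_BGR2HSV)
m=np.zeros(h.shape[:2],np.uint8); sub=h[175:250,228:325]; m[175:250,228:325]=((sub[...,1]<60)&(sub[...,2]<115))*255
m=cv2.morphologyEx(m,cv2.MORPH_CLOSE,np.ones((7,7)))
m=cv2.morphologyEx(m,cv2.MORPH_OPEN,np.ones((5,5)))
c=max(cv2.findContours(m,0,2)[0],key=cv2.contourArea); r=cv2.minAreaRect(c); bp=cv2.boxPoints(r)
print(r,bp); P=np.array([plane(T,*p,.006) for p in bp]); print("plate",P)
# white strips direction + shelf
sub=h[155:235,160:235]; m=np.zeros(h.shape[:2],np.uint8); m[155:235,160:235]=((sub[...,1]<40)&(sub[...,2]>170))*255
m=cv2.morphologyEx(m,cv2.MORPH_CLOSE,np.ones((7,7)));m=cv2.morphologyEx(m,cv2.MORPH_OPEN,np.ones((7,7)))
c=max(cv2.findContours(m,0,2)[0],key=cv2.contourArea); r=cv2.minAreaRect(c); bp=cv2.boxPoints(r); P=np.array([plane(T,*p,.229) for p in bp]);print("shelf",r,P)
v=cv2.resize(T["pixels"][150:260,160:330],None,fx=4,fy=4,interpolation=cv2.INTER_CUBIC); w=cv2.resize(S["pixels"][95:290,150:330],None,fx=3,fy=3,interpolation=cv2.INTER_CUBIC)
cv2.imwrite("pics/t1.png",v);cv2.imwrite("pics/s1.png",w)
E
```

```text
(array([238.6792, 199.9811]), array([11, 10,  6, 11, 53], dtype=int32)) (array([247.125 , 205.3333]), array([10, 13,  5,  6, 24], dtype=int32))
knob (array([0.4957, 0.0485, 0.072 ]), [np.float64(0.00029227132600587766), np.float64(0.00029227132600589365)]) [0.4946 0.0481 0.088 ] [0.4947 0.0479 0.073 ]
((269.00494384765625, 210.95050048828125), (85.37419128417969, 53.43349838256836), 5.7105937004089355) [[223.8713 233.2871]
 [229.1881 180.1188]
 [314.1386 188.6139]
 [308.8218 241.7822]]
plate [[ 0.3872  0.1411  0.006 ]
 [ 0.603   0.1238  0.006 ]
 [ 0.5728 -0.2219  0.006 ]
 [ 0.3577 -0.2004  0.006 ]]
shelf ((198.71043395996094, 194.6952362060547), (57.03705596923828, 55.28549575805664), 9.162346839904785) [[0.4367 0.3325 0.229 ]
 [0.6329 0.3073 0.229 ]
 [0.6027 0.1047 0.229 ]
 [0.4072 0.1323 0.229 ]]
```

View pics/t1.png

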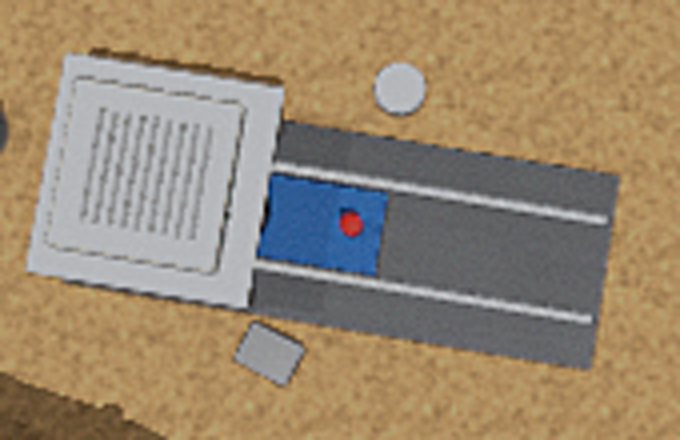

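The crop shows the strips running at about 9.4° in the image, which puts the station yaw at about +8.5°. The knob is at crop (350,223), with the tin at (400,88) and the adaptor at (270,352), both clear of the path. The triangulated knob comes out at (0.495, 0.048, 0.072), which matches its given height. The shelf edge agrees with it to about 4 mm. I'll go up over the riser, then to above the knob.

Emit:
carry_out --motion '[[[0,0,0.05],-0.14],[[0,0,0.1],-0.28],[[0.01,-0.02,0.135],-0.42],[[0.03,-0.06,0.135],-0.56],[[0.05,-0.105,0.135],-0.7],[[0.07,-0.15,0.135],-0.84],[[0.09,-0.195,0.135],-0.98],[[0.11,-0.24,0.135],-1.12],[[0.13,-0.285,0.135],-1.26],[[0.15,-0.33,0.135],-1.3],[[0.165,-0.375,0.135],-1.3],[[0.185,-0.42,0.135],-1.3],[[0.2,-0.465,0.135],-1.3],[[0.22,-0.51,0.135],-1.3],[[0.231,-0.545,0.13],-1.3],[[0.231,-0.545,0.1],-1.3],[[0.231,-0.545,0.06],-1.3],[[0.231,-0.545,0.02],-1.3],[[0.231,-0.545,-0.02],-1.3],[[0.231,-0.545,-0.04],-1.3]]' --grip -1

```text
time: 2.2
position: [0.4925, 0.0487, 0.179]
tool_rot: [3.132, -0.231, -0.007]
ft_force: [-0.9, 0.3, 0.4]
grip_width: 1.0
```

Run:
```python
from h import *
from scipy.spatial.transform import Rotation as R
s=get_state(); print(s["time"],s["position"],s["joint_positions"],s["ft_force"]); M=R.from_rotvec(s["tool_rot"]).as_matrix(); print(M, np.degrees(np.arctan2(M[1,0],M[0,0])))
S=eyes.get_image("side")
cv2.imwrite("pics/s2.png",cv2.resize(S["pixels"][95:290,150:330],None,fx=3,fy=3,interpolation=cv2.INTER_CUBIC))
a=blob(S["pixels"],(0,130,70),(8,255,255),(225,185,255,225))[0];print(a[:2],plane(S,*a[0],.073), proj(S,s["position"]))
```

```text
2.2 [0.4925 0.0487 0.179 ] [-0.6796  0.0098  0.5344  1.8993 -0.0047  1.2387 -0.2907] [-0.9015  0.2897  0.3628]
[[ 0.9892 -0.1465 -0.0047]
 [-0.1466 -0.9892 -0.0012]
 [-0.0045  0.0019 -1.    ]] -8.427394363866295
(array([238.7593, 199.9074]), array([11, 10,  6, 11, 54], dtype=int32)) [0.4951 0.048  0.073 ] [236.6447 173.1716]
```

View pics/s2.png

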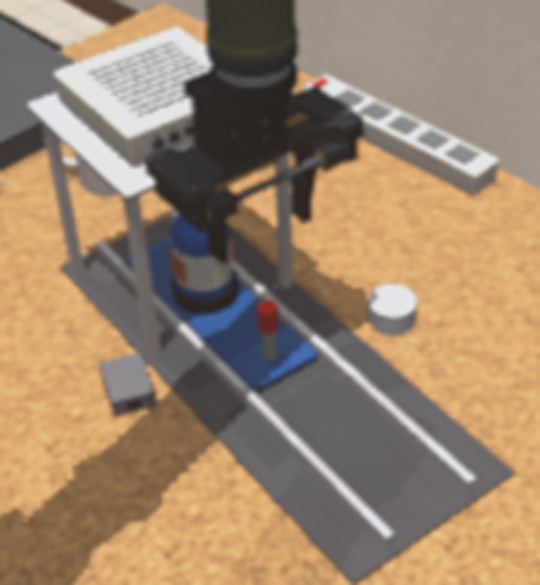

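The image shows the fingers straddling the knob (crop (268,315)), with the narrow side facing the riser. Now I'll go down and grip.

Emit:
carry_out --motion '[[[0.002,-0.001,-0.04],0],[[0.003,-0.001,-0.08],0],[[0.003,-0.001,-0.11],0],[[0.003,-0.001,-0.124],0],[[0.003,-0.001,-0.124],0],[[0.003,-0.001,-0.124],0]]' --grip -1

```text
time: 2.85
position: [0.499, 0.0483, 0.06]
tool_rot: [-3.133, 0.231, -0.003]
ft_force: [-0.2, 0.3, 0.7]
grip_width: 1.004
```

Emit:
carry_out --motion '[[[0,0,0],0],[[0,0,0],0],[[0,0,0],0],[[0,0,0],0],[[0,0,0],0],[[0,0,0],0],[[0,0,0],0]]' --grip 1 --squeeze 20

```text
time: 3.55
position: [0.4977, 0.0481, 0.0586]
tool_rot: [3.133, -0.231, 0.0]
ft_force: [0.2, -0.3, -0.4]
grip_width: 0.449
```

Emit:
carry_out --motion '[[[0,0,0],0],[[0,0,0],0],[[0,0,0],0],[[0,0,0],0],[[0,0,0],0]]'

```text
time: 4.05
position: [0.4956, 0.0484, 0.0583]
tool_rot: [3.133, -0.23, -0.008]
ft_force: [-5.4, 0.7, 5.2]
grip_width: 0.246
```

Emit:
carry_out --motion '[[[-0.001,-0.005,0],0],[[-0.002,-0.015,0],0],[[-0.0045,-0.03,0],0],[[-0.007,-0.045,0],0],[[-0.009,-0.06,0],0],[[-0.011,-0.075,0],0],[[-0.0135,-0.09,0],0],[[-0.016,-0.105,0],0],[[-0.018,-0.12,0],0],[[-0.02,-0.135,0],0],[[-0.0225,-0.15,0],0],[[-0.0245,-0.163,0],0],[[-0.0258,-0.172,0],0],[[-0.0264,-0.176,0],0],[[-0.0266,-0.178,0],0],[[-0.0266,-0.178,0],0]]'

```text
time: 5.65
position: [0.4684, -0.1295, 0.0583]
tool_rot: [-3.132, 0.231, 0.009]
ft_force: [-7.0, 1.4, 6.4]
grip_width: 0.248
```

Emit:
carry_out --motion '[[[-0.0005,-0.002,0],0],[[-0.0006,-0.004,0],0],[[-0.0006,-0.004,0],0]]'

```text
time: 5.95
position: [0.4684, -0.1297, 0.0582]
tool_rot: [-3.127, 0.228, 0.01]
ft_force: [-5.7, 10.1, 8.4]
grip_width: 0.245
```

Run:
```python
from h import *
s=get_state(); print(s["time"],s["position"],s["ft_force"],s["grip_width"])
S=eyes.get_image("side")
cv2.imwrite("pics/s3.png",cv2.resize(S["pixels"][95:290,150:330],None,fx=3,fy=3,interpolation=cv2.INTER_CUBIC))
```

```text
5.95 [ 0.4684 -0.1297  0.0582] [-5.6635 10.1211  8.3503] 0.24506341931603054
```

View pics/s3.png

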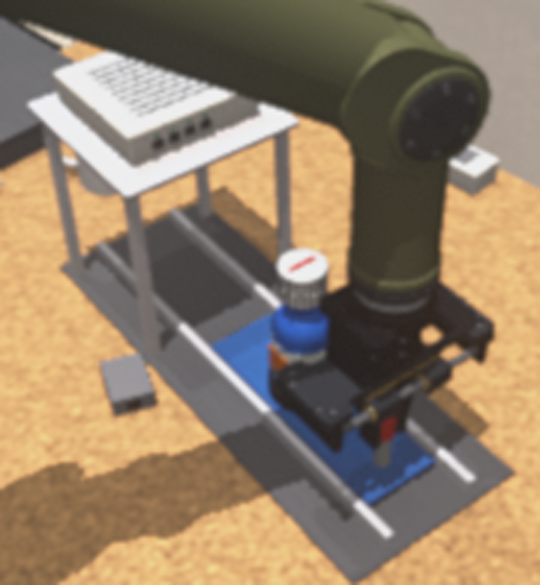

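The crop shows the tray out, the bottle clear in front of the shelf with its cap at (302,265), and the knob still in the jaws at the far end. The pull met the stop, at 10 N with no further motion after 0.180 m. I'll release, rise and look at the cap.

Emit:
carry_out --motion '[[[0.0005,0.004,0],0],[[0.0005,0.004,0],0],[[0.0005,0.004,0],0],[[0.0005,0.004,0],0],[[0.0005,0.004,0],0],[[0.0005,0.004,0],0],[[0.0005,0.004,0],0],[[0.0005,0.004,0.02],0],[[0.0005,0.004,0.06],0],[[0.0005,0.004,0.11],0],[[0.0005,0.004,0.16],0],[[0.0005,0.004,0.18],0],[[0.0005,0.004,0.18],0]]' --grip -1

```text
time: 7.3
position: [0.4732, -0.1304, 0.2422]
tool_rot: [-3.132, 0.231, -0.011]
ft_force: [0.1, 0.3, 0.0]
grip_width: 1.0
```

Run:
```python
from h import *
s=get_state(); print(s["time"],s["position"],s["ft_force"],s["grip_width"],s["joint_positions"])
S=eyes.get_image("side");T=eyes.get_image("top")
a=blob(S["pixels"],(0,130,70),(8,255,255),(235,170,300,265),3)
b=blob(T["pixels"],(0,110,70),(8,255,255),(225,180,315,240),3)
for x in a+b: print(x[0],x[1])
for n,p in(("bar",(.4862,-.011,.184)),("knob",(.4684,-.1297,.073))): print(n,proj(S,p),proj(T,p))
# white cap blob in side
h=cv2.cvtColor(S["pixels"],cv2.COLOR_BGR2HSV)
for c in blob(S["pixels"],(1,0,150),(179,70,255),(230,170,275,210),2): print("white",c[0],c[1])
cv2.imwrite("pics/s4.png",np.hstack([cv2.resize(S["pixels"][150:260,210:310],(400,440),interpolation=cv2.INTER_CUBIC),cv2.resize(T["pixels"][160:270,220:320],(400,440),interpolation=cv2.INTER_CUBIC)]))
```

```text
7.3 [ 0.4732 -0.1304  0.2422] [0.0635 0.3127 0.0224] 1.0001279294273493 [-0.4769 -0.0685  0.6697  1.8305  0.0417  1.358   0.036 ]
[277.4167 235.6833] [40 61  6 11 60]
[263.1667 205.5   ] [38 23  2  6  6]
bar [250.1863 182.2766] [262.9268 205.7796]
knob [277.317  235.3049] [292.7602 212.9586]
white [248.7568 184.5676] [12 10 16 10 74]
white [239.0323 193.3871] [ 5 20  9  8 31]
```

View pics/s4.png

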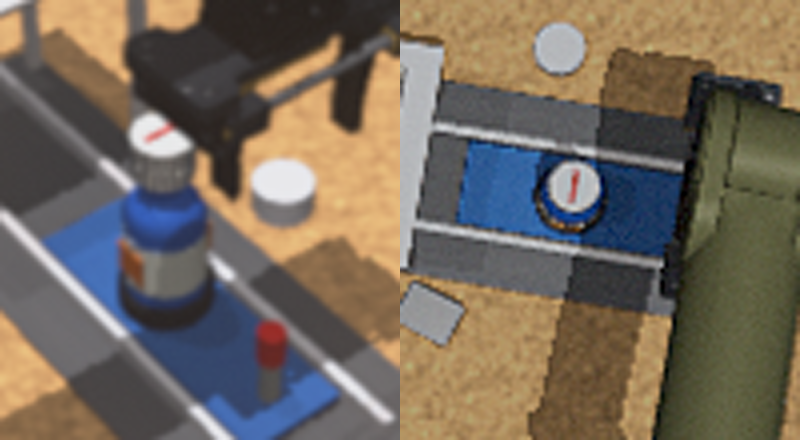

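The knob and bar sit within about 0.5 px of the predicted pixels: side (277,236), top (263,205). The bar lies along station x, so the cap axis is at (0.486, -0.011). I'll move over it and check before going down.

Emit:
carry_out --motion '[[[0.004,0.03,0],0],[[0.009,0.07,0],0],[[0.013,0.105,0],0],[[0.015,0.119,0],0],[[0.015,0.119,0],0],[[0.015,0.119,0],0]]' --grip -1

```text
time: 8.0
position: [0.4855, -0.0126, 0.2376]
tool_rot: [3.131, -0.233, -0.003]
ft_force: [-0.2, -1.0, 0.3]
grip_width: 1.001
```

Emit:
carry_out --motion '[[[0.001,0.0015,-0.03],0],[[0.001,0.0015,-0.06],0],[[0.001,0.0015,-0.075],0],[[0.001,0.0015,-0.085],0],[[0.001,0.0015,-0.086],0],[[0.001,0.0015,-0.086],0]]'

```text
time: 8.6
position: [0.4874, -0.0103, 0.1531]
tool_rot: [3.133, -0.233, 0.001]
ft_force: [0.3, 0.5, 0.8]
grip_width: 0.999
```

Next I'll close on the cap, stepping down 3 mm while the fingers are still open.

Emit:
carry_out --motion '[[[-0.0005,-0.0005,-0.003],0],[[-0.0005,-0.0005,-0.003],0],[[-0.0005,-0.0005,-0.003],0],[[-0.0005,-0.0005,-0.003],0],[[-0.0005,-0.0005,-0.003],0],[[-0.0005,-0.0005,-0.003],0],[[-0.0005,-0.0005,-0.003],0],[[-0.0005,-0.0005,-0.003],0],[[-0.0005,-0.0005,-0.003],0],[[-0.0005,-0.0005,-0.003],0]]' --grip 1 --squeeze 40

```text
time: 9.6
position: [0.4867, -0.0098, 0.1497]
tool_rot: [-3.133, 0.231, -0.0]
ft_force: [0.2, -0.6, 0.5]
grip_width: 0.515
```

Emit:
carry_out --motion '[[[0,0,-0.001],0],[[0,0,-0.002],0],[[0,0,-0.003],0],[[0,0,-0.003],0],[[0,0,-0.003],0]]'

```text
time: 10.1
position: [0.4867, -0.0099, 0.1474]
tool_rot: [-3.133, 0.231, -0.0]
ft_force: [-1.7, -0.1, 6.2]
grip_width: 0.517
```

Emit:
carry_out --motion '[[[0,0,-0.0015],0],[[0,0,-0.003],0],[[0,0,-0.004],0],[[0,0,-0.004],0],[[0,0,-0.004],0]]'

```text
time: 10.6
position: [0.4867, -0.0098, 0.1439]
tool_rot: [-3.132, 0.231, -0.0]
ft_force: [-3.0, -0.9, 10.4]
grip_width: 0.518
```

Pressed about 5.6 mm at 10.4 N. I'll twist halfway first to check.

Emit:
carry_out --motion '[[[0,0,0],0.05],[[0,0,0],0.1],[[0,0,0],0.17],[[0,0,0],0.24],[[0,0,0],0.31],[[0,0,0],0.38],[[0,0,0],0.45],[[0,0,0],0.5],[[0,0,0],0.5],[[0,0,0],0.5]]'

```text
time: 11.6
position: [0.4877, -0.0095, 0.1443]
tool_rot: [-3.092, -0.552, -0.004]
ft_force: [-1.3, -0.0, 9.9]
grip_width: 0.516
```

Run:
```python
from h import *
from scipy.spatial.transform import Rotation as R
s=get_state(); M=R.from_rotvec(s["tool_rot"]).as_matrix(); print(s["time"],s["position"],s["ft_force"],s["torque"],np.degrees(np.arctan2(M[1,0],M[0,0])),s["joint_positions"])
S=eyes.get_image("side");T=eyes.get_image("top")
for n,I in(("S",S),("T",T)):
  p=proj(I,(.4863,-.011,.179)); print(n,p)
p=proj(S,(.4863,-.011,.17)).astype(int);q=proj(T,(.4863,-.011,.17)).astype(int)
f=lambda I,p:cv2.resize(I["pixels"][p[1]-35:p[1]+35,p[0]-35:p[0]+35],(400,400),interpolation=cv2.INTER_CUBIC)
cv2.imwrite("pics/s5.png",np.hstack([f(S,p),f(T,q)]))
```

```text
11.6 [ 0.4877 -0.0095  0.1443] [-1.256  -0.0162  9.9312] [0.0118 0.4593 0.0227] 20.246499802155185 [-0.5687  0.0192  0.5446  1.9641 -0.0119  1.1586  0.3339]
S [250.2367 183.6376]
T [262.898  205.8584]
```

View pics/s5.png

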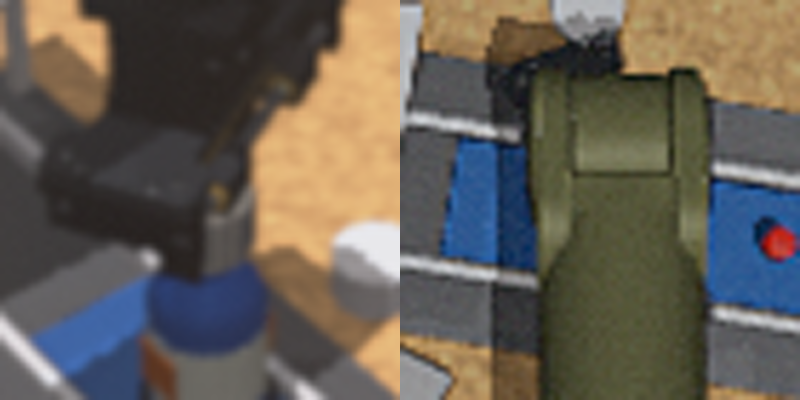

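The cap is hidden inside the jaws in both views, with the bottle below at crop (205,300) unmoved. The yaw moment is about 0.02 N·m, far below the slip level of about 0.9 N·m, so the cap is turning with the jaws. I'll continue to 70°.

Emit:
carry_out --motion '[[[0,0,-0.0005],0.05],[[0,0,-0.0005],0.12],[[0,0,-0.0005],0.19],[[0,0,-0.0005],0.26],[[0,0,-0.0005],0.33],[[0,0,-0.0005],0.4],[[0,0,-0.0005],0.47],[[0,0,-0.0005],0.54],[[0,0,-0.0005],0.61],[[0,0,-0.0005],0.68],[[0,0,-0.0005],0.72],[[0,0,-0.0005],0.72],[[0,0,-0.0005],0.72]]'

```text
time: 13.0
position: [0.4863, -0.0097, 0.1433]
tool_rot: [-2.699, -1.605, -0.0]
ft_force: [-5.3, -0.5, 11.4]
grip_width: 0.518
```

Run:
```python
from h import *
from scipy.spatial.transform import Rotation as R
s=get_state(); M=R.from_rotvec(s["tool_rot"]).as_matrix(); print(s["time"],s["position"],s["ft_force"],s["torque"],np.degrees(np.arctan2(M[1,0],M[0,0])),s["joint_positions"],s["grip_width"])
```

```text
13.0 [ 0.4863 -0.0097  0.1433] [-5.2583 -0.4809 11.3913] [0.0379 1.0545 0.0057] 61.48383187277372 [-0.5598  0.0198  0.5359  1.9654 -0.0121  1.1597  1.054 ] 0.5183000476827928
```

The cap has turned 69.9°. Now a gentle lift with a force check.

Emit:
carry_out --motion '[[[0,0,0.003],0],[[0,0,0.006],0],[[0,0,0.009],0],[[0,0,0.012],0],[[0,0,0.012],0]]'

```text
time: 13.5
position: [0.4865, -0.0101, 0.1541]
tool_rot: [2.7, 1.606, -0.0]
ft_force: [-0.3, 0.2, -0.5]
grip_width: 0.516
```

Emit:
carry_out --motion '[[[0,0,0.006],0],[[0,0,0.015],0],[[0,0,0.025],0],[[0,0,0.035],0],[[0,0,0.045],0],[[0,0,0.054],0],[[0,0,0.061],0],[[0,0,0.064],0],[[0,0,0.064],0],[[0,0,0.064],0],[[0,0,0.064],0]]'

```text
time: 14.6
position: [0.4862, -0.0099, 0.2176]
tool_rot: [-2.7, -1.606, 0.001]
ft_force: [-0.1, -0.1, -0.0]
grip_width: 0.513
```

Run:
```python
from h import *
s=get_state(); print(s["time"],s["position"],s["tool_rot"],s["ft_force"],np.abs(s["qd"]).max(),s["grip_width"])
S=eyes.get_image("side")
print("mouth px",proj(S,(.4863,-.011,.158)),"cap rim px",proj(S,(.4863,-.011,.218)),proj(S,(.4863,-.011,.252)))
a=blob(S["pixels"],(0,130,70),(8,255,255),(265,215,295,260))[0]; print(a[0],a[1])
cv2.imwrite("pics/s6.png",cv2.resize(S["pixels"][120:270,180:330],(600,600),interpolation=cv2.INTER_CUBIC))
```

```text
14.6 [ 0.4862 -0.0099  0.2176] [-2.6999 -1.6056  0.0013] [-0.1051 -0.0584 -0.0039] 0.002134748554259538 0.513384314697995
mouth px [250.3398 189.3297] cap rim px [250.0375 172.6393] [249.8551 162.5683]
[277.2969 235.3594] [10 15  6 12 64]
```

View pics/s6.png

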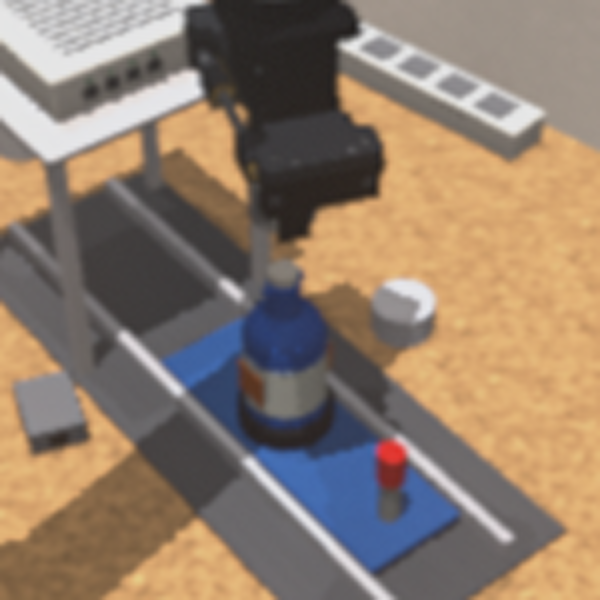

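The crop shows the bottle's neck bare at (283,272). The cap is hidden behind the near finger at about (290,215). The tray's knob at (390,460) is at the same pixel as before, and the tin and adaptor haven't moved. The opening stays at cap width and the arm is still, so I'll hand in.

```bash
python3 -c "
from bench import ticket; print(ticket.close_job())"
```

```text
the job is handed in; nothing more can be done
None
```

The job is done and handed in at about 14.6 s of the 53 s allowed. The tray is fully out and the cap is off, held upright and still above the bottle's mouth.

- **Tray:** I pulled it out by the knob until it met its stop, at 10 N with no further motion after about 0.180 m. In the last picture the knob was at the same pixel as just after I released it.
- **Cap:** I pressed it about 5.5 to 6 mm down (10–11 N) and turned it 69.9° anticlockwise. It lifted off with no resistance.
- **Last checks:** The tool reads z = 0.2176 m, which puts the cap's lower rim about 60 mm above the mouth. The gripper opening is 0.513 (about 45 mm, close to the 46 mm cap), the wrist force is near 0 N and the arm is still. The last image shows the bottle's neck bare, with the tin and adaptor where they were.
- **Not seen directly:** The near finger hides the cap in the last image. That it is still held rests on the opening and the bare neck.
- **Small disagreements:** The shelf edge measured about 4 mm from where the knob implied it should be. During the twist there was up to about 5 N of sideways force, which went away on lifting.

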